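# Load and pin the sprung model carrier

## Robot

A 7-joint arm with a two-finger parallel gripper is mounted at the origin on the work surface. World frame = base frame: x ahead of the robot, y to its left, z up, the work surface at z = 0. Lengths are in m, angles in rad, forces in N, time in s.
With the tool pointing down it reaches from about 0.4 to 0.85 m from the base axis. Payload 6.9 kg.
Tool frame: the origin (TCP) lies midway between the tips of the shut fingers; the grasp point (between the pads) lies behind it (ctrl.pinch_z is the z of the grasp point in the tool frame, in m); z points along the fingers, y is the direction in which the jaws open and shut (so a half turn about z gives the same grasp; the last joint's range is limited). The gripper opens to 85 mm and grips with 20 to 120 N. Pads are 22 mm wide; open, the fingers measure 114 mm over their backs; the gripper's body (76 mm by 85 mm) begins 54 mm behind the grasp point. The pads swing forward as they close: fully open they stand 13 mm farther back than shut.
Start: joints at [1.389, 0.507, -0.238, 1.5, 0.126, 1.149, -0.155], TCP at [0.177, -0.599, 0.201] pointing down, gripper open.
Joint ranges: [-3.08, 3.08], [-0.24, 2.05], [-1.43, 1.35], [0, 2.5], [-1.52, 4.66], [0.17, 1.96], [-2.89, 2.89]. Speed limits (rad/s): [2.39, 2.39, 3.14, 3.14, 3.14, 3.14, 3.14].

## Interface

Orientations are given as a unit quaternion [w, x, y, z].
In Python, from station import ctrl, get_state, vision, ticket, models gives the robot as it stands. Calls block until the motion is done:
- ctrl.movep(position, orientation): joint-space move of the TCP to a pose.
- ctrl.movel(position, frame=None, max_speed=0.15): straight line of the TCP; frame=None keeps the orientation; max_speed is the mean speed in m/s.
- ctrl.set_joints(angles): joint-space move.
- ctrl.ungrasp() and ctrl.close_gripper(force=None): open the fingers fully, or close them until they stop; force is the grip in N (None keeps the last).
- ctrl.pause(seconds).
- ctrl.ik(position, orientation): joint angles nearest the present ones, or None.
- get_state(): the state.
- vision.grab_frame(name): name is "side" or "top"; returns (picture, depth): 480x640x3 uint8, blue, green, red; 480x640 float32, m along the optical axis (not along the pixel's ray), 0 where there is no reading.
- vision.camera_info(name): a dict with "mtx" (3x3 intrinsics, pixels), "R" (3x3) and "t" (3): a world point X has camera coordinates R X + t. Camera axes: x right, y down, z forward; pixel columns grow to the right and rows downward; lengths in m; the calibration is good to about 2 mm. A picture is of the moment at which its call begins. camera_info takes no time and is no camera call.
A pose or a line that the arm cannot do raises ctrl.Unreachable and nothing moves.
- ticket.close_job(): hands the job in, once; it reports no verdict.
Trained networks look in the newest picture that a camera, given by its name, has taken for a name from the list of things; names that differ only in an ending like _2 or _b are one class to them, and where a whole thing is asked for, a point or a joint stands for the part that bears it (a point fixed in the world has none). Each returns a list of dicts, best first, with "p" (0 to 1); they miss things now and then, are a little off and sometimes report something else, mostly with a low value. They report only what shows in the picture. A call takes as long as a camera call. They do not tell look-alikes from the thing itself.
- models.recognise(camera, target): "point" ([column, row] in pixels, amid what is visible of it).
- models.masks_of(camera, target): "mask" (480x640 bool, what is visible of it) and "point" ([column, row] in pixels, amid what is visible of it).
The state is a dict: "time": time; "qpos": joint angles; "qd": joint speeds; "tau": joint torques, N m; "tcp_pos": TCP position; "eef_rot": TCP orientation; "contact_force": force on the tool from outside, world axes, zero at the start; "wrist_torque": the same for the moment, N m; "width": finger opening in m.
Only numpy, scipy, OpenCV 4.12 (cv2) and the standard library are available. Lean on these libraries where they do the work, as an engineer would, in place of code of your own. Each camera call takes 0.05 s, during which the arm holds its last target.

## Task

Stand every plaster model that waits beside the carrier upright in a seat of its own on the sprung tray, then press the tray down by its knob until the catch holds it down by itself. Next drop the plain locating pin fully home through its hole (the larger) in the tray and base lugs and let go of it; last, with its thumb button held in, push the ball-lock pin fully home through the smaller hole and let the button spring out so that it is locked. At the end all models must still stand in their seats; leave the bowl, jar and brush where they are.

Things in the scene. Friction and masses are not known exactly. Their poses are not given: they have to be found in the camera images.
- model1: Plaster dental model: white block 50 (its x) x 62 (its y) x 34 mm high with a horseshoe of ivory teeth on top, 45 mm high over all, 0.22 kg. Origin: centre of the underside, z up. Pinch the block across its 50 mm width (along its x) low down, below the teeth. Two to four of the four models are present; an absent one reads None. It may stand in any seat, either way round.
- model2: Another plaster model, exactly like model1 (may be absent).
- model3: Another plaster model, exactly like model1 (may be absent).
- model4: Another plaster model, exactly like model1 (may be absent).
- carrier: Fixed grey base of the model carrier, under the sprung tray; about 180 (its x) x 300 mm (its y). Origin: on the bench under the tray's centre. Axes: the tray's seats, lug and catch are laid out along these axes (see the points). The spring catch stands at its +y end, reaching 113 mm above the bench; two pin lugs at its -y end.
- tray (a joint): How far the aluminium tray (176 x 158 mm) has sunk, m: 0 = up (floor 100 mm above the bench), stop at 0.036. Spring 1 N + 500 N/m: each model sinks it about 4 mm. Pressed past about 0.031 a sprung catch snaps over it (at most 22 N in all, less when loaded), then holds it at about 0.030 by itself; pressing again does not undo it.
- tray_knob (a point): Top centre of the black round knob (34 mm across) in the middle of the tray, 56 mm above the tray floor; push here, straight down, to press the tray down. Moves with the tray.
- lock_hole (a point): Centre of the smaller hole, 15 mm, in the tray's lug for the ball-lock pin, at the lug's upper face (level with the tray floor); axes as the carrier. Upright. The fixed base lug has the same hole straight below; with the tray caught, the base lug's lower face is 26 mm below this point (56 mm when the tray is up). It lies at -50 mm (x), -118 mm (y) from the knob.
- dowel_hole (a point): Centre of the larger hole, 19 mm, in the tray's other lug, for the plain locating pin; otherwise like lock_hole, with the same hole in the base lug below. It lies at +50 mm (carrier x), -118 mm (carrier y) from the knob.
- dowel: Plain steel locating pin, upright in its stand at the start, 86 mm long, 0.2 kg. Origin: centre of the underside of its collar (34 mm across, 5 mm thick); z up. Above the collar a round steel grip, 28 mm across, from z = 5 to 45 mm. Below it a 16 mm shank 41 mm long, the last 7 mm tapering to 8 mm. No moving parts.
- pin: Ball-lock pin, 88 mm long, 0.15 kg, upright in its stand at the start. Origin: centre of the underside of its steel collar (34 mm across, 5 mm thick); z up. Above the collar a black grip, 24 (x) x 36 (y) mm, from z = 5 to 45 mm, with the thumb button on its -y side. Below it the shank (see pin_tip). It may enter the hole at any turn about z.
- pin_tip (a point): Lower end of the pin's 12 mm steel shank, 43 mm below the collar's underside; the last 6 mm taper to 6 mm. Two locking balls sit on the shank's +x and -x sides, 30 to 36 mm below the collar. Button out: they stand out to 22 mm over all and do not pass a 15 mm hole, in or out. Button in: flush with the shank.
- pin_button (a joint): Thumb button of the pin, 14 x 18 mm, standing 5 mm out of the -y face of the grip at rest, centred 24 mm above the collar's underside. 0 = out (balls out), 0.005 = pushed in flush with the grip (balls in). Spring 2 N plus 700 N/m, about 5.6 N when in. Pinching the grip across its y (41 mm over the button, 36 mm with it in) at 20 N or more pushes it in and holds it.
- stand: Fixed wooden block 150 (its x) x 66 x 50 mm with two wide (26 mm) upright holes at +45 and -45 mm along its x, in which the two pins hang by their collars, either one in either hole; they lift straight out by at least 45 mm. Origin: centre of its underside.
- bowl: Green mixing bowl, 116 mm across, 65 mm high; leave alone. Origin: centre of underside.
- jar: White jar, 64 mm across, 75 mm high; leave alone. Origin: centre of underside.
- brush: Brush, 170 mm long, lying; leave alone. Origin: underside, mid-length.
- seat1 (a point): Centre of a seat on the tray floor: a 60 (carrier x) x 70 mm (carrier y) shallow pocket with 4 mm high rims; a model stands in it with its x along the carrier's x. The seats lie at 54 mm to either side of the knob in x and 40 mm in y. Axes as the carrier; moves with the tray.
- seat2 (a point): Centre of another such seat (see seat1).
- seat3 (a point): Centre of another such seat (see seat1).
- seat4 (a point): Centre of another such seat (see seat1).
Not all that is in view belongs to the job. What is shaped like the pin but blue, orange or purple is not meant.

How it is judged:
By the outcome, as a careful person would: the job done as asked, in the order asked, and still so for the second after the job is handed in, with the robot touching nothing.
Of model1, model2, model3, model4 only 2 to 4 are there at a start; the rules pass over those that are not, and their reading is None.
At some moment in a run one of model1, model2, model3, model4 may be knocked a few centimetres aside while the robot is not near it.
It also fails if it takes over 210 s, if anything falls off the work surface, if the arm or the gripper's body presses on something with over 40 N, if the wrist force passes 120 N, or if a joint passes its speed limit or range.

## Working session

There is one attempt and no reset: what is moved stays moved. The work goes in short steps, each a Python script; the robot and the scene stay as the last script left them, time stands still between calls to the robot, and variables do not carry over. Pictures are saved under pics/ and viewed, and the job is handed in when it is done.

```bash
ls; mkdir -p pics; python3 - <<'E'
from station import ctrl,get_state,vision,models
import cv2
print(get_state(), ctrl.pinch_z)
for n in("side","top"):
    p,d=vision.grab_frame(n); cv2.imwrite(f"pics/{n}0.png",p)
    c=vision.camera_info(n); print(n,c)
E
```

```text
pics
{'time': 0.0, 'qpos': array([ 1.38850962,  0.50833301, -0.23753933,  1.50114563,  0.12567416,
        1.14887234, -0.15477955]), 'qd': array([ 1.56172730e-03, -5.60566015e-08, -5.87434391e-04, -3.60705161e-04,
       -1.23740395e-03,  3.93677013e-04,  6.63128358e-04]), 'tau': array([ 3.61689872e-04, -6.20586777e+01, -2.18632154e+00, -2.49649143e+01,
        1.27797795e-02,  1.21782269e-02,  8.75415571e-05]), 'tcp_pos': array([ 0.17717852, -0.59878095,  0.19982879]), 'eef_rot': array([-8.76582060e-04,  9.89661851e-01,  1.43417699e-01, -1.27490844e-04]), 'contact_force': array([-0.1774639 ,  0.75739906,  0.08640726]), 'wrist_torque': array([-0.06923432,  0.03331745,  0.01725933]), 'width': 0.08530822199344947} -0.0187
side {'mtx': array([[532.43874057,   0.        , 314.03600526],
       [  0.        , 532.43874057, 236.33909241],
       [  0.        ,   0.        ,   1.        ]]), 'R': array([[-0.93466394, -0.35493405, -0.02061866],
       [-0.18912357,  0.54546057, -0.81652008],
       [ 0.30105745, -0.7592724 , -0.57694872]]), 't': array([0.54339285, 0.17232091, 1.02801426])}
top {'mtx': array([[459.35917128,   0.        , 322.74007453],
       [  0.        , 459.35917128, 241.66016167],
       [  0.        ,   0.        ,   1.        ]]), 'R': array([[-0.01872166, -0.99980325,  0.00655451],
       [-0.99269346,  0.01780614, -0.11934249],
       [ 0.1192023 , -0.00874091, -0.99283151]]), 't': array([0.07642875, 0.56286414, 1.06471802])}
```

View pics/side0.png

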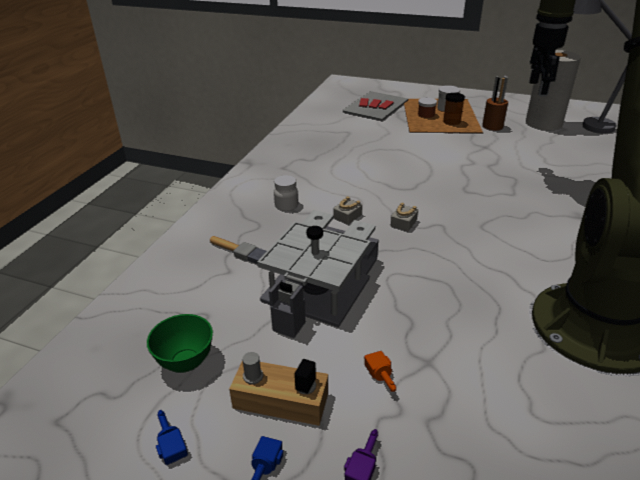

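View pics/top0.png

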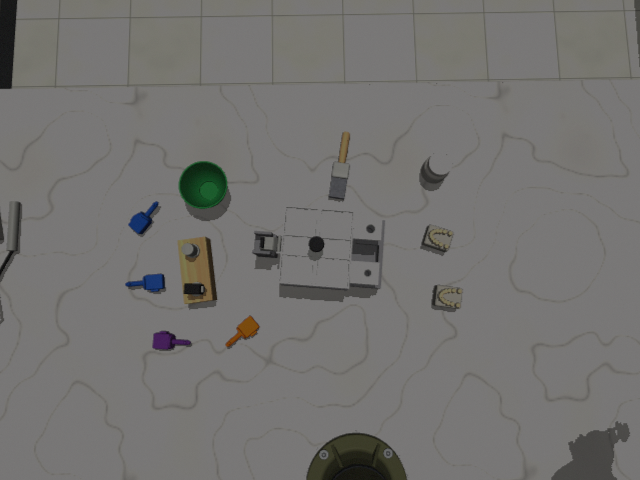

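Side view: tray with knob at (315,233), two models at (348,209) and (404,216), and the stand with dowel (251,365) and black pin (305,376). The blue, orange and purple lookalikes lie on the bench. Top view: models at (437,238) and (448,297), knob (316,244), holes at (370,229) and (367,272), dowel (190,250), pin (193,289).

```bash
cat > h.py <<'E'
from station import ctrl,get_state,vision,models
import cv2,numpy as np
def cloud(n,d):
    c=vision.camera_info(n);K=c["mtx"]
    v,u=np.mgrid[0:480,0:640]
    P=np.stack([(u-K[0,2])/K[0,0]*d,(v-K[1,2])/K[1,1]*d,d],-1)
    W=(P-c["t"])@c["R"]
    W[d<=0]=np.nan
    return W
def proj(n,X):
    c=vision.camera_info(n); q=c["mtx"]@(c["R"]@np.asarray(X,float)+c["t"]); return q[:2]/q[2]
def ray(n,uv,z):
    c=vision.camera_info(n);K=c["mtx"];dr=c["R"].T@np.linalg.solve(K,[uv[0],uv[1],1]);o=-c["R"].T@c["t"]
    return o+dr*(z-o[2])/dr[2]
E
python3 - <<'E'
from h import *
np.set_printoptions(precision=4,suppress=True)
F={n:vision.grab_frame(n) for n in("top","side")}
np.savez("f0.npz",top=F["top"][1],side=F["side"][1],topc=F["top"][0],sidec=F["side"][0])
for n in("top","side"):
    W=cloud(n,F[n][1])
    for t in("model1","tray_knob","dowel","pin","stand","carrier","lock_hole","dowel_hole","jar","bowl","brush"):
        for r in models.masks_of(n,t):
            if r["p"]<.25: continue
            m=r["mask"]; w=W[m]; w=w[~np.isnan(w[:,0])]
            print(n,t,round(r["p"],2),np.round(r["point"]),m.sum(),w.min(0),w.max(0),np.median(w,0))
p=F["top"][0]
cv2.imwrite("pics/c1.png",cv2.resize(p[180:340,220:480],None,fx=3,fy=3,interpolation=cv2.INTER_CUBIC))
cv2.imwrite("pics/c2.png",cv2.resize(p[220:320,160:240],None,fx=6,fy=6,interpolation=cv2.INTER_CUBIC))
E
```

```text
top model1 0.9 [438. 236.] 623 [ 0.5382 -0.258  -0.0044] [ 0.6013 -0.1747  0.0487] [ 0.5681 -0.2063  0.0348]
top model1 0.8 [453. 297.] 599 [ 0.4004 -0.2679 -0.0059] [ 0.454  -0.1942  0.0508] [ 0.4275 -0.2241  0.0356]
top tray_knob 0.93 [321. 246.] 6943 [ 0.4516 -0.0659 -0.0034] [0.6621 0.1793 0.161 ] [0.5434 0.0654 0.1006]
top pin 0.85 [166. 342.] 413 [ 0.321   0.3852 -0.004 ] [0.3606 0.4715 0.0355] [0.3384 0.4402 0.0255]
top pin 0.84 [143. 218.] 444 [ 0.5951  0.466  -0.0046] [0.6776 0.5406 0.0362] [0.6258 0.5029 0.0247]
top pin 0.68 [152. 283.] 401 [ 0.4546  0.4496 -0.0016] [0.495  0.5357 0.0367] [0.4743 0.4755 0.0254]
top pin 0.57 [243. 332.] 398 [ 0.3226  0.2224 -0.0027] [0.3892 0.3052 0.0369] [0.36   0.2525 0.0256]
top pin 0.56 [193. 289.] 243 [0.4428 0.3381 0.045 ] [0.4732 0.3785 0.1003] [0.4581 0.357  0.0935]
top stand 0.66 [197. 292.] 230 [0.4429 0.3381 0.0519] [0.4729 0.3778 0.1003] [0.458  0.357  0.0937]
top stand 0.61 [200. 269.] 1730 [ 0.4247  0.3249 -0.0038] [0.5801 0.4248 0.0975] [0.5052 0.3568 0.0496]
top carrier 0.93 [325. 248.] 8534 [ 0.4509 -0.0862 -0.0019] [0.6616 
[... 2397 characters left out ...]
074 -0.0033] [0.6886 0.1732 0.1581] [0.5392 0.087  0.0994]
side lock_hole 0.73 [317. 255.] 5501 [ 0.4506 -0.2074 -0.0042] [0.697  0.1732 0.1581] [0.5386 0.0864 0.0994]
side dowel_hole 0.7 [317. 251.] 5652 [ 0.4506 -0.2191 -0.0037] [0.6975 0.1732 0.1581] [0.5384 0.0861 0.0994]
side jar 0.65 [284. 194.] 774 [ 0.7075 -0.3442 -0.0021] [ 0.8266 -0.1779  0.0776] [ 0.7316 -0.1933  0.0468]
side jar 0.31 [320. 252.] 5581 [ 0.4505 -0.2191 -0.0037] [0.6591 0.1732 0.1581] [0.5384 0.0865 0.0994]
side bowl 0.44 [406. 216.] 537 [ 0.3996 -0.3078  0.0003] [ 0.4563 -0.1915  0.047 ] [ 0.4243 -0.2063  0.0304]
side brush 0.97 [243. 250.] 699 [ 0.6376 -0.0289 -0.0037] [0.848  0.1506 0.104 ] [0.748  0.0201 0.0167]
```

View pics/c1.png

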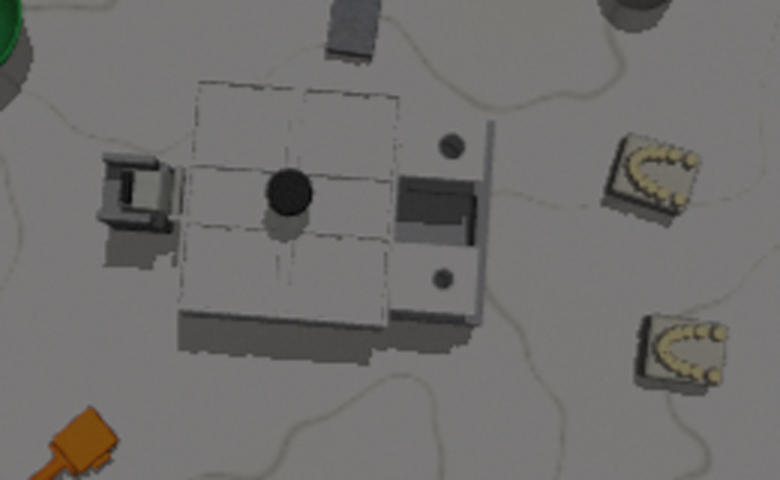

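View pics/c2.png

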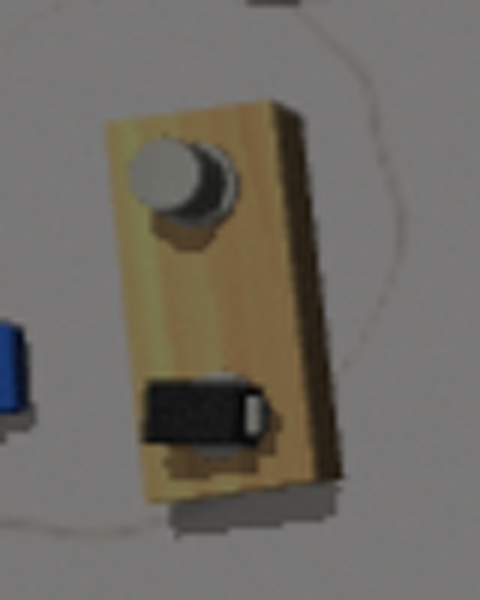

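The crops confirm two models (640,182 and 682,353 in crop 1), the holes at (452,146, larger) and (443,279, smaller), and four empty seats. In crop 2 the plain steel dowel is in the far hole, and the black pin is in the near hole with its light button facing world -y. The other pin-shaped things are coloured decoys lying on the bench. Next I fit the geometry.

```bash
cat > fit.py <<'E'
from h import *
np.set_printoptions(precision=4,suppress=True)
def rect(P):
    (c,s,a)=cv2.minAreaRect((P[:,:2]*1000).astype(np.float32)); return np.array(c)/1000,np.array(s),a
def pts(ws,lo,hi): 
    return np.concatenate([w.reshape(-1,3)[np.all((w.reshape(-1,3)>=lo)&(w.reshape(-1,3)<=hi),1)] for w in ws])
if __name__=="__main__":
    f=np.load("f0.npz")
    T=cloud("top",f["top"]);S=cloud("side",f["side"])
    for nm,ws in(("top",[T]),("side",[S])):
        print(nm)
        for c in((.568,-.207),(.4275,-.224)):
            q=pts(ws,(c[0]-.055,c[1]-.06,.028),(c[0]+.055,c[1]+.06,.052)); print(" model",rect(q),len(q))
        q=pts(ws,(.4,-.1,.15),(.7,.2,.17)); print(" knob",rect(q),q.mean(0),len(q))
        q=pts(ws,(.4,-.1,.094),(.7,.15,.106)); print(" tray",rect(q),np.median(q,0))
        q=pts(ws,(.4,-.1,.094),(.7,-.012,.106)); print(" lugs",rect(q),q.min(0),q.max(0))
        q=pts(ws,(.40,.3,.04),(.62,.43,.054)); print(" stand",rect(q))
        q=pts(ws,(.43,.32,.09),(.49,.40,.102)); print(" pin",rect(q),q.mean(0))
        q=pts(ws,(.5,.32,.09),(.58,.40,.102)); print(" dowel",rect(q),q.mean(0))
    g=cv2.cvtColor(f["topc"],cv2.COLOR_BGR2GRAY)
    for c in((370.5,228.5),(367.5,273)):
        x0,y0=int(c[0])-8,int(c[1])-8; p=g[y0:y0+17,x0:x0+17].astype(float)
        w=np.clip(np.percentile(p,80)-p-15,0,None); v,u=np.mgrid[y0:y0+17,x0:x0+17]
        r=(np.hypot(u-c[0],v-c[1])<7); w=w*r
        uv=[(w*u).sum()/w.sum(),(w*v).sum()/w.sum()]; print("hole",uv,ray("top",uv,.1),(w>0).sum())
E
python3 fit.py
```

```text
top
 model (array([ 0.5706, -0.2111]), array([61.984 , 51.2701]), 69.72956085205078) 528
 model (array([ 0.4289, -0.2279]), array([63.2182, 49.9575]), 80.99767303466797) 558
 knob (array([0.5459, 0.0816]), array([31.7062, 31.6577]), 43.36656188964844) [0.5458 0.0818 0.1558] 193
 tray (array([0.5431, 0.0482]), array([218.213, 176.255]), 84.41825103759766) [0.5452 0.0561 0.1005]
 lugs (array([ 0.5349, -0.0373]), array([ 52.6089, 150.7639]), 87.76344299316406) [ 0.4593 -0.0659  0.094 ] [ 0.6112 -0.012   0.1057]
 stand (array([0.5025, 0.3671]), array([150.3836,  67.6274]), 7.266727924346924)
 pin (array([0.4583, 0.3609]), array([36.6628, 22.2869]), 88.91822052001953) [0.4581 0.3607 0.0946]
 dowel (array([0.5467, 0.3725]), array([26.857 , 25.2454]), 87.11626434326172) [0.5468 0.3722 0.0949]
side
 model (array([ 0.569 , -0.2104]), array([64.7972, 50.3798]), 71.15523529052734) 306
 model (array([ 0.4277, -0.2272]), array([62.6581, 49.915 ]), 80.06060028076172) 315
 knob (array([0.5444, 0.083 ]), array([31.3614, 31.6173]), 21.4755916595459) [0.5443 0.0846 0.1544] 154
 tray (array([0.5425, 0.0464]), array([222.4689, 178.133 ]), 84.89688110351562) [0.5363 0.0727 0.0994]
 lugs (array([ 0.5344, -0.037 ]), array([ 56.7281, 153.1435]), 86.74482727050781) [ 0.4571 -0.0688  0.0941] [ 0.6121 -0.0123  0.1026]
 stand (array([0.502 , 0.3665]), array([150.6277,  70.0003]), 7.098724365234375)
 pin (array([0.4569, 0.3617]), array([36.1856, 24.0819]), 87.42078399658203) [0.4565 0.3632 0.0937]
 dowel (array([0.5463, 0.3723]), array([25.78  , 28.5831]), 26.619775772094727) [0.5458 0.3736 0.0937]
hole [np.float64(370.1807780320366), np.float64(228.44197450147107)] [ 0.5843 -0.0408  0.1   ] 69
hole [np.float64(367.27125067677315), np.float64(272.6155928532756)] [ 0.4849 -0.0312  0.1   ] 47
```

Everything agrees: carrier yaw is about -5.55°, and the knob plus its given offsets lands on the measured holes to within about 1 mm. Checking reach and orientation next.

```bash
cat >> h.py <<'E'
YAW=np.deg2rad(-5.55); KNOB=np.array([.5452,.0823])
EX=np.array([np.cos(YAW),np.sin(YAW)]);EY=np.array([-np.sin(YAW),np.cos(YAW)])
def cp(x,y): return KNOB+x*EX+y*EY
def quat(th):  # jaws along angle th (deg), tool down
    p=np.deg2rad((th+90)/2); return np.array([0,np.cos(p),np.sin(p),0])
def best(pos,th):
    o=[]
    for t in(th,th+180):
        q=ctrl.ik(list(pos),quat(t))
        if q is not None: o.append((np.abs(q-get_state()["qpos"]).max(),t,q))
    return min(o,key=lambda a:a[0])
def locate(c,top=.0):
    """model near c standing on height top"""
    p,d=vision.grab_frame("top"); T=cloud("top",d).reshape(-1,3)
    p2,d2=vision.grab_frame("side"); S=cloud("side",d2).reshape(-1,3)
    out=[]
    for W in(T,S):
        m=(np.hypot(W[:,0]-c[0],W[:,1]-c[1])<.06)&(W[:,2]>top+.028)&(W[:,2]<top+.052)
        if m.sum()<50: continue
        (cc,s,a)=cv2.minAreaRect((W[m,:2]*1000).astype(np.float32))
        if s[0]<s[1]: a+=90   # a: long axis direction
        out.append((cc[0]/1000,cc[1]/1000,(a-90+90)%180-90,max(s),min(s),m.sum()))
    return np.array(out),p,p2
E
python3 - <<'E'
from h import *
np.set_printoptions(precision=3,suppress=True)
for n,pos,th in(("m1",(.570,-.211,.02),-20),("m2",(.4285,-.2277,.02),-9.5),("s1",(*cp(.054,.04),.11),-5.5),("s2",(*cp(-.054,.04),.11),-5.5),("knob",(*KNOB,.15),-5.5),("dow",(.5465,.3725,.09),-5.5),("dh",(*cp(.05,-.118),.12),-5.5),("pin",(.4578,.361,.09),88),("lh",(*cp(-.05,-.118),.12),-5.5)):
    for t in(th,th+180,th-180):
        print(n,t,pos,ctrl.ik(list(pos),quat(t)))
print(locate((.57,-.211))[0],locate((.4285,-.2277))[0])
E
```

```text
m1 -20 (0.57, -0.211, 0.02) [ 0.619  0.708 -0.503  1.757  0.454  0.795 -0.455]
m1 160 (0.57, -0.211, 0.02) [-0.269  0.983  1.15   1.769 -1.01   1.112 -2.255]
m1 -200 (0.57, -0.211, 0.02) [-0.269  0.983  1.15   1.769 -1.01   1.112 -2.255]
m2 -9.5 (0.4285, -0.2277, 0.02) [ 0.78   0.573 -0.506  2.082  0.482  0.602 -0.229]
m2 170.5 (0.4285, -0.2277, 0.02) [ 0.304  0.545  0.196  2.088 -0.202  0.527 -2.659]
m2 -189.5 (0.4285, -0.2277, 0.02) [ 0.304  0.545  0.196  2.088 -0.202  0.527 -2.659]
s1 -5.5 (np.float64(0.6028154321393396), np.float64(0.11688991152629827), 0.11) [ 0.248  0.678 -0.824  1.65   0.554  1.063 -0.84 ]
s1 174.5 (np.float64(0.6028154321393396), np.float64(0.11688991152629827), 0.11) [ 0.408  0.843 -1.226  1.648  0.829  1.263  2.059]
s1 -185.5 (np.float64(0.6028154321393396), np.float64(0.11688991152629827), 0.11) [ 0.408  0.843 -1.226  1.648  0.829  1.263  2.059]
s2 -5.5 (np.float64(0.4953217168979231), np.float64(0.12733506272660294), 0.11) [ 0.393  0.634 -1.106  1.918  0.671  1.02  -1.111]
s2 174.5 (np.float64(0.4953217168979231), np.float64(0.12733506272660294), 0.11) [ 
[... 1309 characters left out ...]
915 -2.731]
pin -92 (0.4578, 0.361, 0.09) [-0.324  0.606 -0.618  1.759  0.429  0.915 -2.731]
lh -5.5 (np.float64(0.48402209626197423), np.float64(-0.03031111887474011), 0.12) [ 0.535  0.457 -0.75   1.971  0.406  0.867 -0.529]
lh 174.5 (np.float64(0.48402209626197423), np.float64(-0.03031111887474011), 0.12) [-0.693  0.639  1.152  1.985 -0.707  0.994 -2.43 ]
lh -185.5 (np.float64(0.48402209626197423), np.float64(-0.03031111887474011), 0.12) [-0.693  0.639  1.152  1.985 -0.707  0.994 -2.43 ]
[[  0.57   -0.211 -18.226  62.44   49.904 533.   ]
 [  0.57   -0.209 -21.015  63.969  53.682 307.   ]] [[  0.429  -0.227  -8.732  62.558  49.889 557.   ]
 [  0.427  -0.226 -12.097  64.655  50.925 308.   ]]
```

```bash
cat >> h.py <<'E'
def show():
    s=get_state(); print("t %.1f"%s["time"],s["tcp_pos"].round(4),"F",s["contact_force"].round(1),"w %.4f"%s["width"])
def pick_model(c):
    o,_,_=locate(c); print(o)
    x,y=o[:,:2].mean(0); th=o[0,2]*.7+o[1,2]*.3 if len(o)>1 else o[0,2]
    if get_state()["width"]<.08: ctrl.ungrasp()
    ctrl.movep([x,y,.12],quat(th)); ctrl.movel([x,y,.003],max_speed=.12); show()
    ctrl.close_gripper(40); show()
    ctrl.movel([x,y,.22],max_speed=.2); show()
def place_model(sx,sy,nb):
    x,y=cp(sx,sy)
    ctrl.movep([x,y,.22],quat(np.rad2deg(YAW))); show()
    z0=.103-.004*nb
    ctrl.movel([x,y,z0+.012],max_speed=.12); show()
    z=z0+.012
    while z>z0-.005:
        z-=.002; ctrl.movel([x,y,z],max_speed=.03); f=get_state()["contact_force"]
        if f[2]>2.5+BASE[0]: break
    show()
BASE=[0]
E
python3 - <<'E'
from h import *
np.set_printoptions(precision=3,suppress=True)
pick_model((.57,-.211))
ctrl.movep([*cp(.054,.04),.22],quat(np.rad2deg(YAW))); show()
for n in("top","side"):
    p,_=vision.grab_frame(n); cv2.imwrite(f"pics/{n}1.png",p)
E
```

```text
[[  0.57   -0.211 -19.502  62.763  50.723 534.   ]
 [  0.57   -0.209 -20.205  65.085  50.399 312.   ]]
t 4.7 [ 0.571 -0.21   0.004] F [-0.6 -0.2  0.2] w 0.0852
t 5.2 [ 0.571 -0.21   0.004] F [-0.4 -0.4  5.9] w 0.0397
t 6.5 [ 0.569 -0.21   0.219] F [-0.4 -0.1 -2.3] w 0.0398
t 7.7 [0.603 0.115 0.22 ] F [ 0.1 -0.2 -2.8] w 0.0396
```

View pics/side1.png

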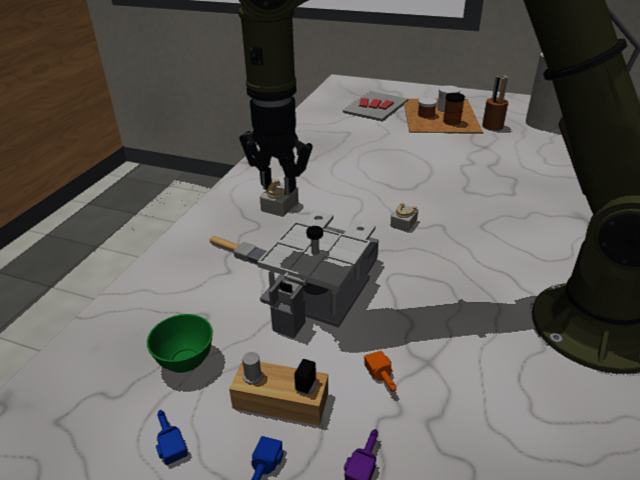

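View pics/top1.png

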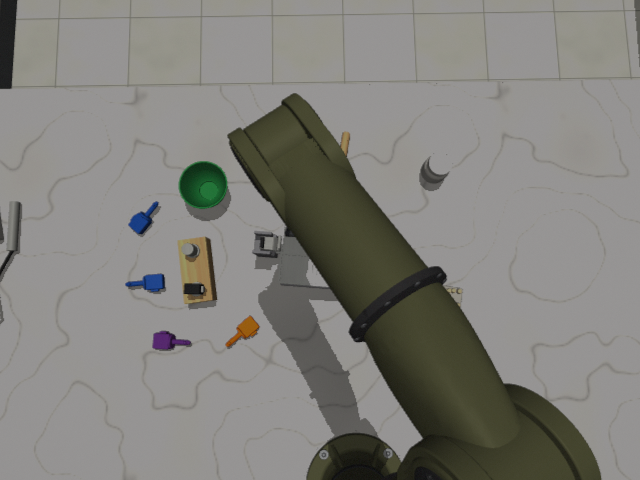

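```bash
python3 - <<'E'
from h import *
p,_=vision.grab_frame("side"); cv2.imwrite("pics/c3.png",cv2.resize(p[110:230,220:340],None,fx=5,fy=5,interpolation=cv2.INTER_CUBIC))
E
```

```text
(no output)
```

View pics/c3.png

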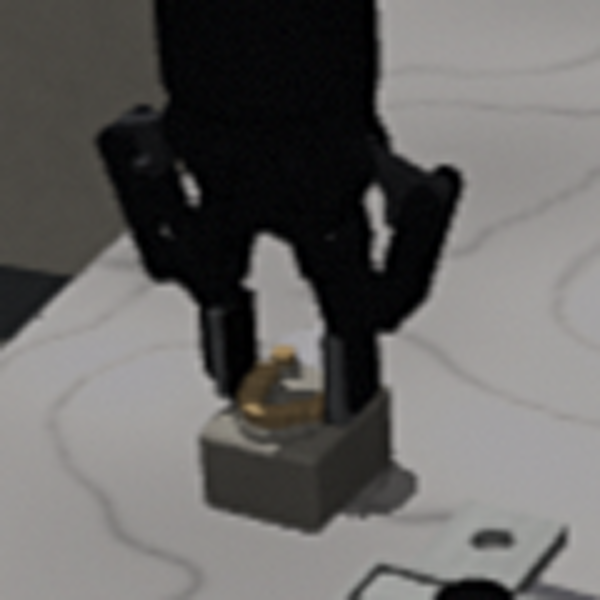

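The fingers grip the teeth rather than the block (crop: tips at (225,385) and (350,415), resting on the block top). I'll check the height of the actual tips against the TCP reading.

```bash
python3 - <<'E'
from h import *
np.set_printoptions(precision=4,suppress=True)
s=get_state();print(s["tcp_pos"],proj("side",s["tcp_pos"]))
p,d=vision.grab_frame("side");W=cloud("side",d)
for u in((265,187),(290,192),(290,185),(270,205),(288,208),(275,196),(285,212)):
    print(u,W[u[1],u[0]],p[u[1],u[0]])
E
```

```text
[0.6033 0.1146 0.2198] [278.9002 204.9526]
(265, 187) [0.6246 0.1234 0.2592] [14 13 13]
(290, 192) [0.5752 0.1233 0.258 ] [17 16 17]
(290, 185) [0.5739 0.1244 0.2733] [7 5 4]
(270, 205) [0.6062 0.1453 0.2371] [49 52 54]
(288, 208) [0.5796 0.1262 0.2248] [35 38 39]
(275, 196) [0.5974 0.1402 0.2549] [64 69 70]
(285, 212) [0.5792 0.1409 0.2251] [34 36 38]
```

```bash
python3 - <<'E'
from h import *
np.set_printoptions(precision=4,suppress=True)
p,d=vision.grab_frame("side");W=cloud("side",d)
R=W[150:225,240:310].reshape(-1,3); C=p[150:225,240:310].reshape(-1,3).astype(int)
m=(R[:,2]>.17)&(R[:,2]<.30)&(abs(R[:,0]-.6)<.08)&(abs(R[:,1]-.12)<.08)
br=C.max(1)
for lo in np.arange(.19,.30,.006):
    k=m&(R[:,2]>=lo)&(R[:,2]<lo+.006)
    for nm,kk in(("dark",k&(br<28)),("light",k&(br>=28))):
        if kk.sum(): print("%.3f"%lo,nm,kk.sum(),R[kk].min(0),R[kk].max(0),"mean",R[kk].mean(0))
E
```

```text
0.214 light 44 [0.5765 0.0958 0.2153] [0.6282 0.1462 0.22  ] mean [0.5973 0.1383 0.2183]
0.220 light 104 [0.5744 0.0886 0.22  ] [0.628  0.1476 0.226 ] mean [0.5929 0.1313 0.223 ]
0.226 light 107 [0.5745 0.0868 0.2261] [0.6278 0.1475 0.232 ] mean [0.5927 0.1324 0.229 ]
0.232 light 105 [0.574  0.0872 0.232 ] [0.6294 0.1488 0.2378] mean [0.592 0.131 0.235]
0.238 light 112 [0.5737 0.0866 0.238 ] [0.6282 0.147  0.2439] mean [0.5932 0.1329 0.2409]
0.244 light 230 [0.5743 0.0819 0.244 ] [0.6283 0.1481 0.25  ] mean [0.5986 0.1265 0.2477]
0.250 dark 3 [0.5842 0.1238 0.2522] [0.6226 0.1255 0.2557] mean [0.5973 0.1244 0.2544]
0.250 light 122 [0.5757 0.0889 0.25  ] [0.6292 0.1434 0.256 ] mean [0.6023 0.1218 0.2529]
0.256 dark 24 [0.5701 0.109  0.2564] [0.6256 0.1274 0.2619] mean [0.6056 0.1197 0.2595]
0.256 light 144 [0.5702 0.0851 0.256 ] [0.6346 0.1401 0.2619] mean [0.605  0.1222 0.2587]
0.262 dark 40 [0.5693 0.1059 0.2621] [0.6345 0.1274 0.2679] mean [0.6009 0.1187 0.265 ]
0.262 light 29 [0.568  0.1033 0.2621] [0.6338 0.1292 0.2679] mean [0.5953 0.1202 0.265 ]
0.268 dark 40 [0.5687 0.104  0.2
[... 328 characters left out ...]
dark 43 [0.5682 0.1076 0.2801] [0.6357 0.1276 0.2858] mean [0.6032 0.1195 0.2829]
0.280 light 25 [0.5675 0.1034 0.2801] [0.6347 0.1295 0.2859] mean [0.5986 0.1207 0.283 ]
0.286 dark 42 [0.5681 0.1027 0.286 ] [0.6319 0.1275 0.2918] mean [0.6035 0.119  0.2886]
0.286 light 13 [0.5674 0.1048 0.2864] [0.6292 0.1284 0.2903] mean [0.6037 0.1211 0.2883]
0.292 dark 59 [0.5648 0.1108 0.2921] [0.6448 0.1327 0.298 ] mean [0.6045 0.1233 0.2954]
0.292 light 16 [0.5554 0.1011 0.2929] [0.6497 0.1301 0.2976] mean [0.6213 0.1163 0.2958]
0.298 dark 30 [0.555  0.1039 0.2982] [0.64   0.1306 0.3   ] mean [0.5961 0.1227 0.2991]
0.298 light 8 [0.5519 0.1    0.2984] [0.6517 0.1318 0.3   ] mean [0.5901 0.1187 0.2993]
```

The model block hangs true at z 0.216–0.250 and is centred within 2 mm of where intended. The finger tips sit about 30 mm above the nominal TCP. The hold by the teeth is firm, so I'll place this one as it is and then measure the open finger geometry.

```bash
python3 - <<'E'
from h import *
np.set_printoptions(precision=3,suppress=True)
BASE[0]=-1.5
x,y=cp(.054,.04)
ctrl.movel([x,y,.12],max_speed=.12)
z=.116
while z>.094:
    ctrl.movel([x,y,z],max_speed=.04); f=get_state()["contact_force"][2]
    print(round(z,3),round(f,2),end="; ")
    if f>1: break
    z-=.002
show()
p,_=vision.grab_frame("side"); cv2.imwrite("pics/c4.png",cv2.resize(p[170:320,210:390],None,fx=4,fy=4,interpolation=cv2.INTER_CUBIC))
E
```

```text
0.116 -1.83; 0.114 -2.5; 0.112 -2.46; 0.11 -2.37; 0.108 -3.07; 0.106 -2.51; 0.104 -1.86; 0.102 -1.12; 0.1 0.11; 0.098 1.77; t 11.4 [0.603 0.117 0.098] F [-0.2  1.   1.8] w 0.0398
```

View pics/c4.png

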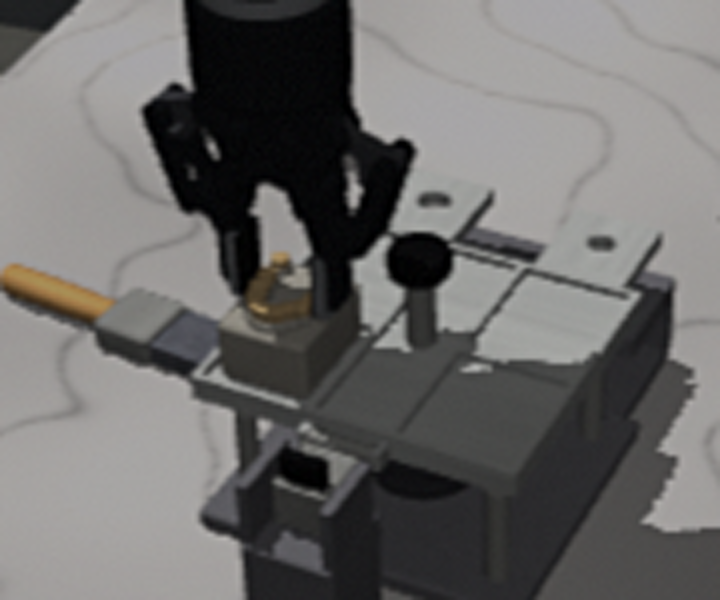

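The model is down in the +x,+y seat and the tray is carrying it. Releasing, then measuring the fingers.

```bash
python3 - <<'E'
from h import *
np.set_printoptions(precision=4,suppress=True)
ctrl.ungrasp(); s=get_state()["tcp_pos"]; ctrl.movel([s[0],s[1],.25],max_speed=.2); show()
ctrl.movep([.45,-.05,.25],quat(-9.5)); show()
def tip(tag):
    p,d=vision.grab_frame("side");W=cloud("side",d).reshape(-1,3); t=get_state()["tcp_pos"]
    m=(abs(W[:,0]-t[0])<.09)&(abs(W[:,1]-t[1])<.06)&(W[:,2]>.18)&(W[:,2]<.34)
    q=W[m]; print(tag,"tcp",t,"lowest",np.sort(q[:,2])[:12])
    for lo in np.arange(.2,.34,.01):
        k=q[(q[:,2]>=lo)&(q[:,2]<lo+.01)]
        if len(k): print(" %.2f"%lo,len(k),k.min(0)-t,k.max(0)-t)
    cv2.imwrite(f"pics/{tag}.png",p)
tip("open")
for n,c,h in(("A",cp(.054,.04),.096),):
    o,pt,ps=locate(c,h); print(o, cp(.054,.04))
cv2.imwrite("pics/c5.png",cv2.resize(ps[170:320,210:390],None,fx=4,fy=4,interpolation=cv2.INTER_CUBIC))
E
```

```text
t 12.9 [0.6022 0.1165 0.2488] F [-0.2 -0.6 -0.7] w 0.0855
t 13.8 [ 0.4509 -0.0493  0.2501] F [0.7 0.2 0.4] w 0.0854
open tcp [ 0.4512 -0.0489  0.25  ] lowest [0.2931 0.2935 0.2937 0.2938 0.2939 0.2941 0.2943 0.2943 0.2944 0.2946
 0.2946 0.2947]
 0.29 38 [-0.0507 -0.0187  0.043 ] [0.048  0.0185 0.0498]
 0.30 93 [-0.0577 -0.0198  0.05  ] [0.0554 0.0204 0.0599]
 0.31 100 [-0.0578 -0.0174  0.0601] [0.0545 0.0209 0.0696]
 0.32 99 [-0.0577 -0.0177  0.07  ] [0.0553 0.0197 0.0799]
 0.33 105 [-0.0704 -0.0215  0.08  ] [0.0723 0.0223 0.09  ]
[[  0.6021   0.1158  -5.2974  61.6241  50.365  634.    ]
 [  0.5869   0.1144  83.9692  74.6864  70.107  564.    ]] [0.6028 0.1169]
```

View pics/c5.png

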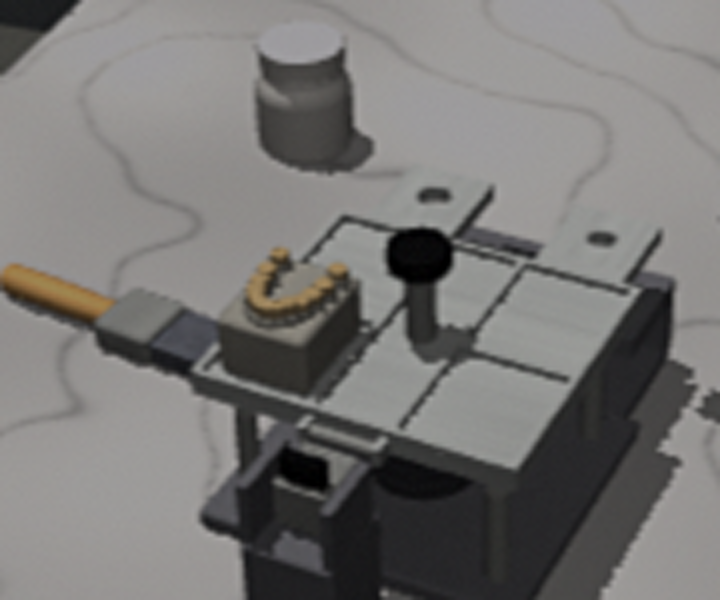

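View pics/open.png

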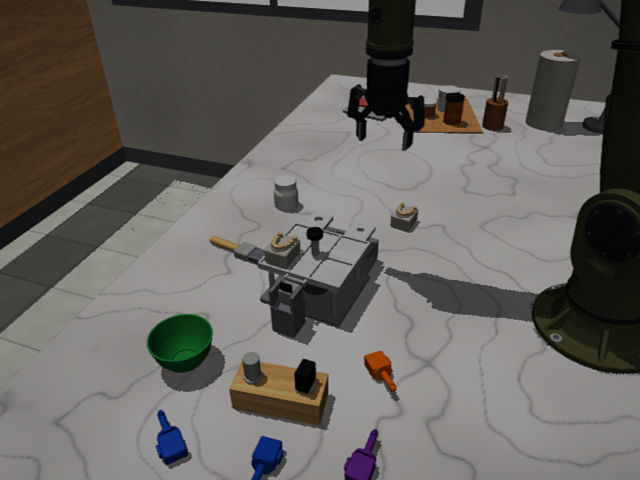

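Model 1 is seated at (0.602,0.116), yaw -5.3° against a seat centre of (0.603,0.117). The open tips are 43 mm above the reported TCP where 13 mm was expected, so the tool is about 30 mm shorter than ctrl assumes. I'll check with the fingers shut.

```bash
python3 - <<'E'
from h import *
np.set_printoptions(precision=4,suppress=True)
ctrl.close_gripper(20); show()
p,d=vision.grab_frame("side");W=cloud("side",d).reshape(-1,3); t=get_state()["tcp_pos"]
m=(abs(W[:,0]-t[0])<.09)&(abs(W[:,1]-t[1])<.06)&(W[:,2]>.18)&(W[:,2]<.40)
q=W[m]
for lo in np.arange(.2,.4,.01):
    k=q[(q[:,2]>=lo)&(q[:,2]<lo+.01)]
    if len(k): print(" %.2f"%lo,len(k),k.min(0)-t,k.max(0)-t)
cv2.imwrite("pics/c6.png",cv2.resize(p[20:170,320:460],None,fx=4,fy=4))
ctrl.ungrasp()
print(locate((.4285,-.2277))[0])
for z in(-.03,-.025): print(ctrl.ik([.4285,-.2277,z],quat(-9.5)))
E
```

```text
t 14.7 [ 0.45 -0.05  0.25] F [ 0.2 -0.6 -0.1] w -0.0002
 0.27 1 [-0.0073 -0.0025  0.0299] [-0.0073 -0.0025  0.0299]
 0.28 42 [-0.0138 -0.0065  0.0302] [0.0113 0.0153 0.0399]
 0.29 72 [-0.0154 -0.0051  0.0404] [0.0122 0.0132 0.0498]
 0.30 74 [-0.0156 -0.0074  0.0501] [0.0134 0.0123 0.0598]
 0.31 71 [-0.0153 -0.0026  0.06  ] [0.0134 0.0138 0.07  ]
 0.32 121 [-0.0295 -0.0101  0.0702] [0.0313 0.019  0.0798]
 0.33 217 [-0.0373 -0.0176  0.08  ] [0.0437 0.0209 0.09  ]
 0.34 207 [-0.0476 -0.0181  0.0901] [0.0489 0.0206 0.0999]
 0.35 222 [-0.0543 -0.0216  0.1   ] [0.0565 0.0217 0.11  ]
 0.36 297 [-0.063  -0.0109  0.1101] [0.061  0.0236 0.12  ]
 0.37 313 [-0.0629 -0.0219  0.12  ] [0.059  0.0258 0.1299]
 0.38 277 [-0.0478 -0.0079  0.13  ] [0.0445 0.0221 0.1399]
 0.39 220 [-0.0425 -0.0037  0.1401] [0.0392 0.0174 0.1499]
[[  0.4276  -0.2261  -8.1851  65.573   50.0762 313.    ]]
[ 0.7144  0.6512 -0.4152  2.1195  0.5607  0.4777 -0.2973]
[ 0.722   0.6433 -0.426   2.1162  0.554   0.4906 -0.2916]
```

View pics/c6.png

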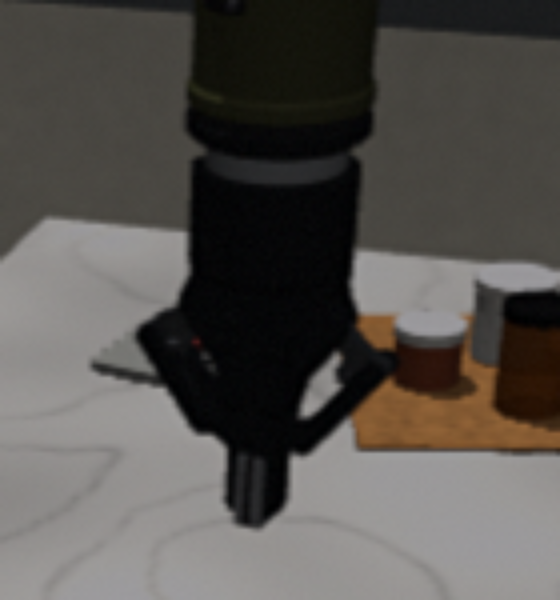

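Shut tips are at TCP+30 mm, so the offset is confirmed. From here on I'll command z = real − 0.030. Picking model 2.

```bash
cat >> h.py <<'E'
D=.030
E
python3 - <<'E'
from h import *
np.set_printoptions(precision=3,suppress=True)
x,y,th=.4282,-.2270,-9.2
ctrl.movep([x,y,.12-D],quat(th))
o=locate((x,y))[0]; print(o)
ctrl.movel([x,y,.003-D],max_speed=.12); show()
ctrl.close_gripper(40); show()
ctrl.movel([x,y,.22-D],max_speed=.2); show()
x,y=cp(-.054,.04)
ctrl.movep([x,y,.22-D],quat(np.rad2deg(YAW))); show()
p,_=vision.grab_frame("side"); cv2.imwrite("pics/c7.png",cv2.resize(p[130:280,230:410],None,fx=4,fy=4,interpolation=cv2.INTER_CUBIC))
E
```

```text
[[  0.429  -0.228  -9.011  62.169  49.658 539.   ]
 [  0.428  -0.227 -10.342  65.91   49.816 313.   ]]
t 17.8 [ 0.429 -0.227 -0.026] F [-0.5  0.1  0.2] w 0.0855
t 18.3 [ 0.429 -0.227 -0.026] F [-0.8 -0.7  5.4] w 0.0491
t 19.5 [ 0.427 -0.227  0.189] F [ 0.5 -0.  -2.3] w 0.0496
t 20.9 [0.495 0.126 0.19 ] F [-0.7 -0.4 -2.8] w 0.0494
```

View pics/c7.png

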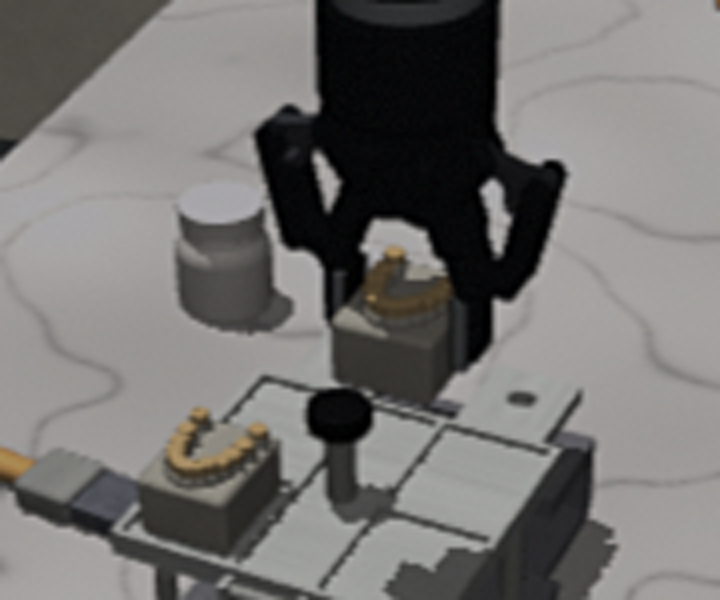

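Now the block itself is gripped low (width 49 mm). Lowering it into the −x,+y seat.

```bash
python3 - <<'E'
from h import *
np.set_printoptions(precision=3,suppress=True)
x,y=cp(-.054,.04)
ctrl.movel([x,y,.116-D],max_speed=.12)
z=.112
while z>.088:
    ctrl.movel([x,y,z-D],max_speed=.04); f=get_state()["contact_force"][2]
    print(round(z,3),round(f,2),end="; ")
    if f>.8: break
    z-=.002
show()
ctrl.ungrasp(); ctrl.movel([x,y,.22-D],max_speed=.2); show()
ctrl.movep([.48,.30,.3],quat(-5.5)); show()
for n in("top","side"):
    p,_=vision.grab_frame(n); cv2.imwrite(f"pics/{n}8.png",p)
    for r in models.recognise(n,"model1"): print(n,r)
for c in(cp(.054,.04),cp(-.054,.04)):
    print(locate(c,.093)[0],c)
E
```

```text
0.112 -1.22; 0.11 -2.21; 0.108 -2.08; 0.106 -1.79; 0.104 -2.53; 0.102 -1.71; 0.1 -1.08; 0.098 -1.05; 0.096 -0.05; 0.094 1.58; t 24.4 [0.495 0.127 0.064] F [-0.  -0.3  1.6] w 0.0495
t 25.6 [0.495 0.127 0.189] F [-1.1 -0.3  0.1] w 0.0856
t 26.5 [0.48  0.298 0.298] F [ 0.5 -1.1 -1.3] w 0.0855
top {'point': [297.7, 266.3], 'p': 0.67}
top {'point': [301.4, 220.6], 'p': 0.63}
side {'point': [282.8, 251.7], 'p': 0.64}
side {'point': [331.1, 266.9], 'p': 0.59}
[[  0.602   0.116  -5.254  61.852  50.647 625.   ]
 [  0.588   0.118  80.994  76.055  66.398 552.   ]] [0.603 0.117]
[[  0.504   0.121  -5.644  71.847  68.69  654.   ]
 [  0.508   0.123  71.403  88.098  69.662 633.   ]] [0.495 0.127]
```

View pics/top8.png

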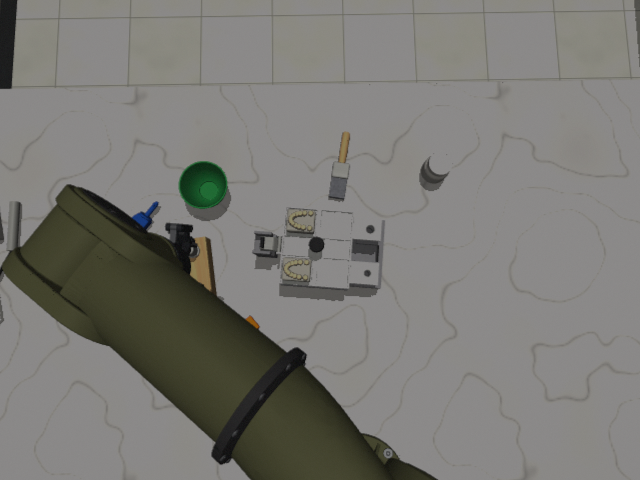

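View pics/side8.png

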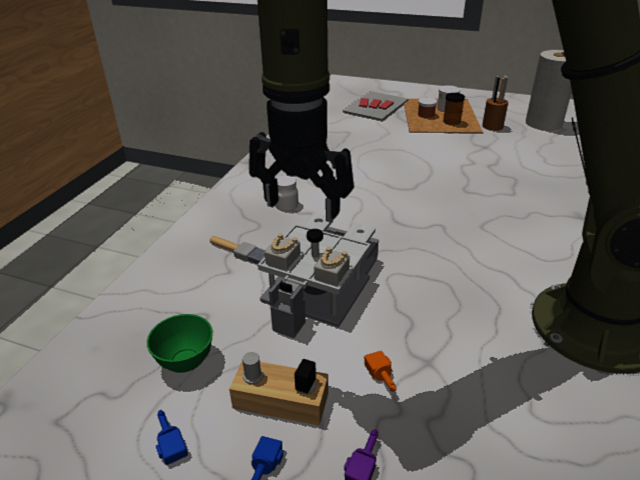

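Both models stand in their seats, at (297,266) and (301,221) in the top view. Pressing the knob next.

```bash
python3 - <<'E'
from h import *
np.set_printoptions(precision=3,suppress=True)
x,y=KNOB
ctrl.close_gripper(30)
ctrl.movep([x,y,.19-D],quat(np.rad2deg(YAW))); 
ctrl.movel([x,y,.156-D],max_speed=.1); show()
z=.152
while z>.117:
    ctrl.movel([x,y,z-D],max_speed=.03); f=get_state()["contact_force"][2]; print(round(z,3),round(f,1),end="; ")
    if f>28: break
    z-=.002
show(); ctrl.pause(.2)
ctrl.movel([x,y,.2-D],max_speed=.15); show()
ctrl.movep([.48,.30,.3],quat(-5.5)); ctrl.ungrasp()
T=cloud("top",vision.grab_frame("top")[1]).reshape(-1,3)
pt,_=vision.grab_frame("top"); ps,_=vision.grab_frame("side")
m=(np.hypot(T[:,0]-x,T[:,1]-y)<.013)&(T[:,2]>.08); print("knob z",np.median(T[m,2]))
a=cp(0.054,-.04); m=(np.hypot(T[:,0]-a[0],T[:,1]-a[1])<.02); print("floor",np.median(T[m,2]))
for c in(cp(.054,.04),cp(-.054,.04)):
    m=(np.hypot(T[:,0]-c[0],T[:,1]-c[1])<.012); print("model top z",np.median(T[m,2]))
cv2.imwrite("pics/c9.png",cv2.resize(ps[190:340,210:390],None,fx=4,fy=4,interpolation=cv2.INTER_CUBIC))
cv2.imwrite("pics/c10.png",cv2.resize(pt[190:310,240:400],None,fx=4,fy=4,interpolation=cv2.INTER_CUBIC))
E
```

```text
t 29.2 [0.545 0.083 0.126] F [-0.5  0.1 -0.5] w 0.0003
0.152 0.2; 0.15 -0.7; 0.148 -0.0; 0.146 1.5; 0.144 2.8; 0.142 4.1; 0.14 5.5; 0.138 6.1; 0.136 8.0; 0.134 8.7; 0.132 8.0; 0.13 8.1; 0.128 7.3; 0.126 8.0; 0.124 11.5; 0.122 12.8; 0.12 14.1; 0.118 17.8; t 33.7 [0.545 0.082 0.089] F [-3.7 -2.5 17.8] w -0.0003
t 34.6 [0.545 0.082 0.169] F [ 0.2  0.4 -0.4] w 0.0001
knob z 0.12696894647018436
floor 0.07037982908751172
model top z 0.1049626019577185
model top z 0.10479261084677324
```

View pics/c9.png

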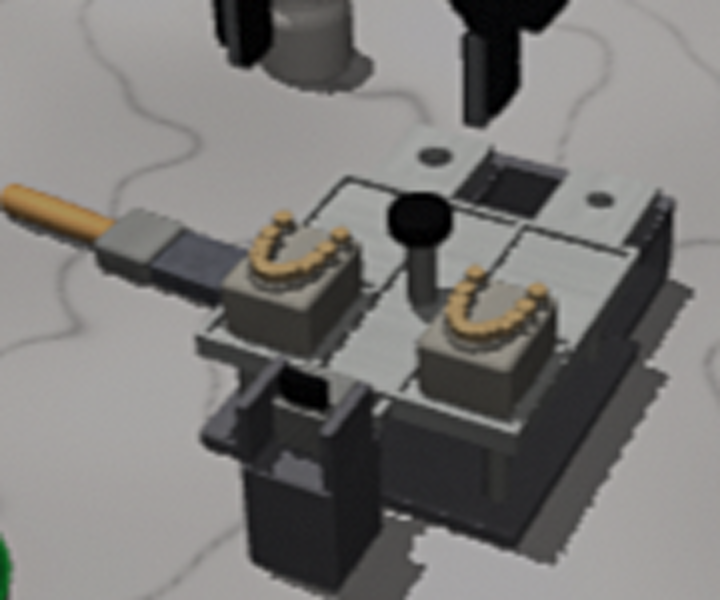

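View pics/c10.png

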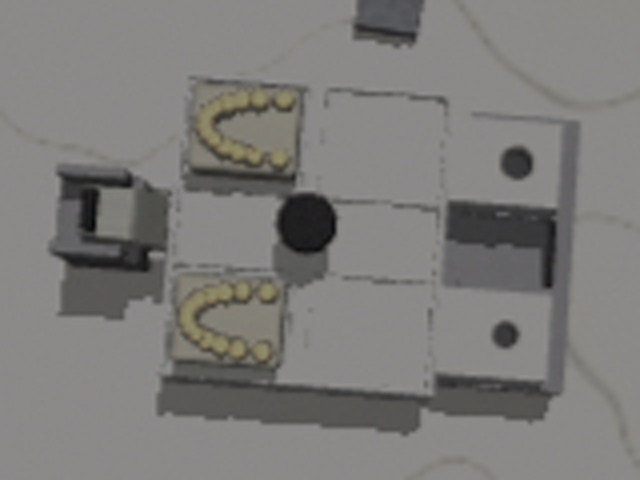

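The catch holds: floor at 0.070, knob at 0.127, both models standing level. Now the dowel. First I re-measure the holes on the lowered lugs, then pick it.

```bash
python3 - <<'E'
from h import *
np.set_printoptions(precision=4,suppress=True)
for n in("top","side"):
  p,_=vision.grab_frame(n); g=cv2.cvtColor(p,cv2.COLOR_BGR2GRAY).astype(float)
  for nm,X in(("dowel_h",cp(.05,-.118)),("lock_h",cp(-.05,-.118))):
    c=proj(n,[*X,.07]); v,u=np.mgrid[0:480,0:640]; r=np.hypot(u-c[0],v-c[1])<8
    bg=np.percentile(g[r],75); w=np.clip(bg-g-15,0,None)*r
    uv=[(w*u).sum()/w.sum(),(w*v).sum()/w.sum()]; print(n,nm,"pred",X,"meas",ray(n,uv,.07),(w>0).sum(),c,uv)
E
```

```text
top dowel_h pred [ 0.5836 -0.04  ] meas [ 0.5846 -0.041   0.07  ] 65 [368.4276 230.6665] [np.float64(368.8698906160046), np.float64(230.22135866436383)]
top lock_h pred [ 0.484  -0.0303] meas [ 0.4851 -0.0313  0.07  ] 42 [365.5412 273.7116] [np.float64(365.9698397737983), np.float64(273.2276154571159)]
side dowel_h pred [ 0.5836 -0.04  ] meas [ 0.5846 -0.0395  0.07  ] 46 [318.8152 228.7526] [np.float64(318.3190851143607), np.float64(228.78290213723284)]
side lock_h pred [ 0.484  -0.0303] meas [ 0.4854 -0.03    0.07  ] 30 [360.2231 239.6041] [np.float64(359.5962918660287), np.float64(239.55741626794259)]
```

```bash
python3 - <<'E'
from h import *
np.set_printoptions(precision=4,suppress=True)
x,y=.5464,.3724
ctrl.movep([x,y,.15-D],quat(-5.5)); ctrl.movel([x,y,.059-D],max_speed=.1); show()
ctrl.close_gripper(50); show()
ctrl.movel([x,y,.27-D],max_speed=.15); show()
p,d=vision.grab_frame("side"); t=get_state()["tcp_pos"]; c=proj("side",t+[0,0,.02]).astype(int);print(c)
cv2.imwrite("pics/c11.png",cv2.resize(p[max(c[1]-75,0):c[1]+75,c[0]-75:c[0]+75],None,fx=4,fy=4,interpolation=cv2.INTER_CUBIC))
W=cloud("side",d).reshape(-1,3)
for a in np.arange(.21,.27,.006):
    m=(abs(W[:,0]-t[0])<.04)&(abs(W[:,1]-t[1])<.04)&(W[:,2]>=a)&(W[:,2]<a+.006)
    if m.sum()>2: print("%.3f"%a,m.sum(),W[m].min(0)-t,W[m].max(0)-t)
E
```

```text
t 38.6 [0.5467 0.3729 0.0297] F [-0.   0.8 -0. ] w 0.0850
t 39.1 [0.5466 0.3726 0.0294] F [-0.6  0.5  3.1] w 0.0268
t 40.7 [0.5461 0.372  0.239 ] F [-0.1  0.9 -1.8] w 0.0270
[240 278]
0.216 6 [-0.0063  0.001  -0.0195] [ 0.0002  0.005  -0.0178]
0.222 20 [-0.009  -0.0031 -0.0164] [ 0.0036  0.008  -0.0112]
0.228 38 [-0.0093 -0.0044 -0.0109] [ 0.0053  0.0089 -0.0051]
0.234 32 [-0.0089 -0.0019 -0.0047] [0.0046 0.0089 0.0008]
0.240 34 [-0.0095 -0.0034  0.0011] [0.0034 0.0089 0.0067]
0.246 27 [-0.0092 -0.0017  0.0071] [0.0051 0.0083 0.0116]
0.252 3 [-0.0073  0.006   0.0132] [-0.0053  0.0134  0.0186]
0.258 94 [-0.0179 -0.0059  0.0193] [0.0142 0.0169 0.025 ]
0.264 59 [-0.0197 -0.0002  0.025 ] [0.0161 0.0177 0.0309]
0.270 80 [-0.0248  0.0033  0.0311] [0.0201 0.0141 0.0369]
```

View pics/c11.png

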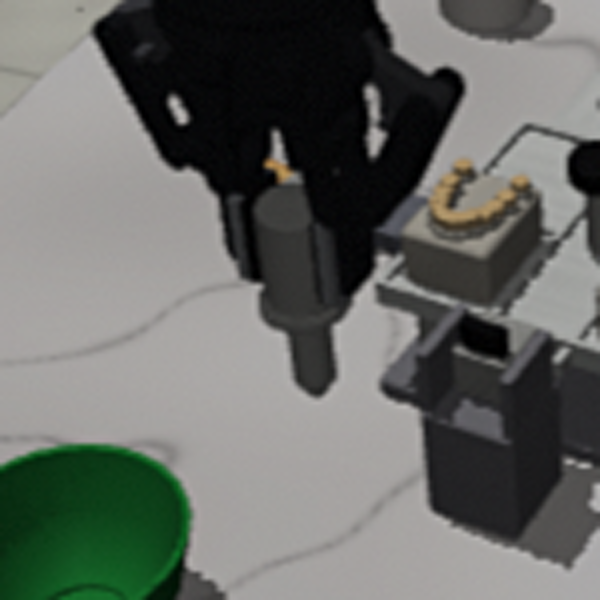

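The dowel hangs straight and centred. Carrying it over the larger hole and inserting under force watch.

```bash
cat >> h.py <<'E'
def insert(x,y,z0,z1,flim,step=.003):
    z=z0
    while z>z1:
        z=max(z-step,z1); ctrl.movel([x,y,z-D],max_speed=.05); f=get_state()["contact_force"]
        print(round(z,3),f.round(1).tolist(),end="; ")
        if f[2]>flim: print("STOP"); return z,f
    print(); return z,get_state()["contact_force"]
E
python3 - <<'E'
from h import *
x,y=.585,-.0405
s=get_state()["tcp_pos"]
ctrl.movep([x,y,.24-D],quat(-5.5)); ctrl.movel([x,y,.13-D],max_speed=.1); show()
insert(x,y,.13,.079,8); show()
p,d=vision.grab_frame("side"); c=proj("side",[x,y,.1]).astype(int)
cv2.imwrite("pics/c12.png",cv2.resize(p[c[1]-75:c[1]+75,c[0]-75:c[0]+75],None,fx=4,fy=4,interpolation=cv2.INTER_CUBIC))
E
```

```text
t 43.5 [ 0.5855 -0.0404  0.1007] F [ 0.4 -0.6 -1.7] w 0.0268
0.127 [-0.1, -0.7, -2.5]; 0.124 [0.1, -0.3, -1.6]; 0.121 [0.3, 0.7, -1.9]; 0.118 [-0.7, 0.2, -1.6]; 0.115 [0.2, -0.0, -2.5]; 0.112 [-0.1, -0.1, -2.2]; 0.109 [-0.7, -0.5, -2.5]; 0.106 [0.9, -0.1, -2.4]; 0.103 [0.1, 0.6, -1.4]; 0.1 [-0.2, 0.5, -2.8]; 0.097 [-0.3, -0.2, -0.9]; 0.094 [-0.6, 0.1, -2.3]; 0.091 [-0.3, 0.2, -2.6]; 0.088 [-0.6, 0.5, -1.9]; 0.085 [0.3, 0.0, -1.7]; 0.082 [-0.6, 0.5, -2.3]; 0.079 [-0.8, -0.4, 3.0]; 
t 47.8 [ 0.5854 -0.0404  0.0496] F [-0.8 -0.4  3. ] w 0.0270
```

View pics/c12.png

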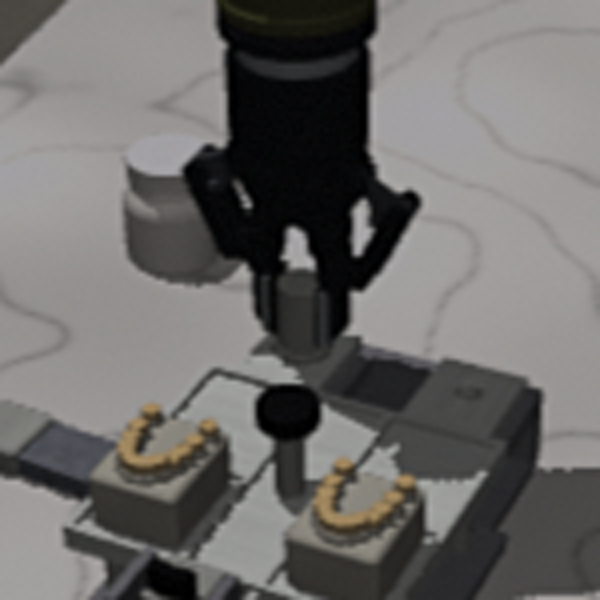

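The dowel went in freely and its collar is home. Releasing, then checking it. After that comes the black pin in the near stand hole, with its button toward world −y.

```bash
python3 - <<'E'
from h import *
np.set_printoptions(precision=4,suppress=True)
x,y=.585,-.0405
ctrl.ungrasp(); show(); ctrl.movel([x,y,.22-D],max_speed=.15)
ctrl.movep([.4575,.3612,.19-D],quat(88)); show()
for n in("top","side"):
    p,d=vision.grab_frame(n); c=proj(n,[x,y,.09]).astype(int)
    W=cloud(n,d).reshape(-1,3); m=(np.hypot(W[:,0]-x,W[:,1]-y)<.011)&(W[:,2]>.08); print(n,"dowel top z",np.median(W[m],0),m.sum())
    cv2.imwrite(f"pics/c13{n}.png",cv2.resize(p[c[1]-60:c[1]+60,c[0]-90:c[0]+90],None,fx=4,fy=4,interpolation=cv2.INTER_CUBIC))
    m=(W[:,0]>.43)&(W[:,0]<.49)&(W[:,1]>.32)&(W[:,1]<.40)&(W[:,2]>.09)&(W[:,2]<.102)
    if m.sum()>20: print("pin",cv2.minAreaRect((W[m,:2]*1000).astype(np.float32)),m.sum())
print(ctrl.ik([.4852,-.0308,.1],quat(84.45)))
cv2.imwrite("pics/c14.png",cv2.resize(p[310:430,210:350],None,fx=4,fy=4,interpolation=cv2.INTER_CUBIC))
E
```

```text
t 48.4 [ 0.585  -0.0405  0.0489] F [ 0.  -0.2  0.1] w 0.0858
t 51.1 [0.4587 0.3598 0.1598] F [ 0.4 -0.3 -0.4] w 0.0855
top dowel top z [ 0.5852 -0.0406  0.1157] 76
side dowel top z [nan nan nan] 0
pin ((456.9049072265625, 361.87847900390625), (37.256378173828125, 24.142763137817383), 88.21736907958984) 283
[ 0.7714  0.6711 -1.2235  1.9911  0.7492  1.0324  0.6624]
  return _methods._mean(a, axis=axis, dtype=dtype,
  ret = um.true_divide(
```

View pics/c13side.png

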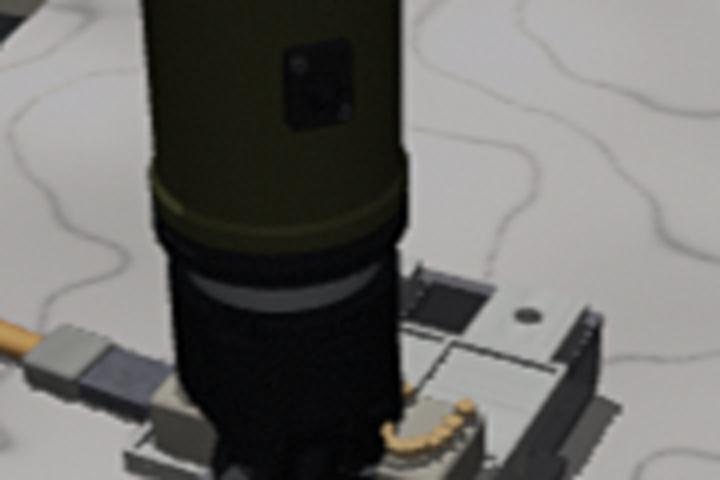

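View pics/c14.png

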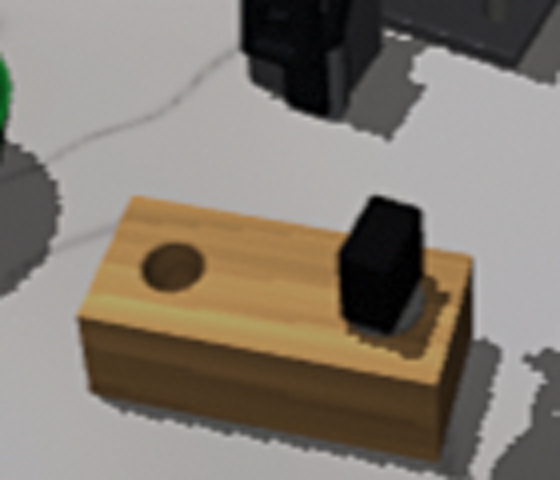

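Dowel top is at 0.1157, so it is fully home. The crop shows the black pin upright at (380,265) in its stand; it is the only one that isn't blue, orange or purple. Gripping it across y to hold the button in.

```bash
python3 - <<'E'
from h import *
np.set_printoptions(precision=4,suppress=True)
x,y=.4577,.3612
ctrl.movep([x,y,.15-D],quat(88)); ctrl.movel([x,y,.059-D],max_speed=.1); show()
ctrl.close_gripper(50); show(); ctrl.pause(.2); show()
ctrl.movel([x,y,.27-D],max_speed=.12); show()
p,d=vision.grab_frame("side"); t=get_state()["tcp_pos"]; c=proj("side",t+[0,0,.02]).astype(int)
cv2.imwrite("pics/c15.png",cv2.resize(p[max(c[1]-75,0):c[1]+75,c[0]-75:c[0]+75],None,fx=4,fy=4,interpolation=cv2.INTER_CUBIC))
W=cloud("side",d).reshape(-1,3)
for a in np.arange(.21,.275,.006):
    m=(abs(W[:,0]-t[0])<.04)&(abs(W[:,1]-t[1])<.04)&(W[:,2]>=a)&(W[:,2]<a+.006)
    if m.sum()>2: print("%.3f"%a,m.sum(),W[m].min(0)-t,W[m].max(0)-t)
E
```

```text
t 52.5 [0.4579 0.3617 0.0296] F [ 0.3 -0.1 -0.3] w 0.0854
t 53.0 [0.4582 0.362  0.0298] F [-0.6  1.2  6.3] w 0.0356
t 53.2 [0.4583 0.3619 0.0298] F [-0.2  0.1  4.9] w 0.0353
t 55.1 [0.4576 0.3609 0.2394] F [-0.5 -0.2  0.2] w 0.0355
0.216 8 [-0.0056 -0.0007 -0.0223] [-0.0001  0.0052 -0.018 ]
0.222 26 [-0.0065 -0.0004 -0.0171] [ 0.0034  0.0058 -0.0116]
0.228 25 [-0.0065 -0.0011 -0.0111] [ 0.0031  0.0061 -0.0055]
0.234 26 [-0.0061 -0.0015 -0.005 ] [0.003  0.0064 0.0006]
0.240 26 [-0.0063 -0.002   0.0007] [0.0047 0.0068 0.0066]
0.246 13 [-0.0066 -0.0002  0.0067] [0.0015 0.0062 0.0103]
0.258 68 [-0.0182 -0.0124  0.0187] [0.0066 0.0172 0.0246]
0.264 38 [-0.0162 -0.0134  0.0247] [-0.0031  0.023   0.0305]
0.270 63 [-0.0131 -0.0224  0.0309] [0.0115 0.0252 0.0366]
```

View pics/c15.png

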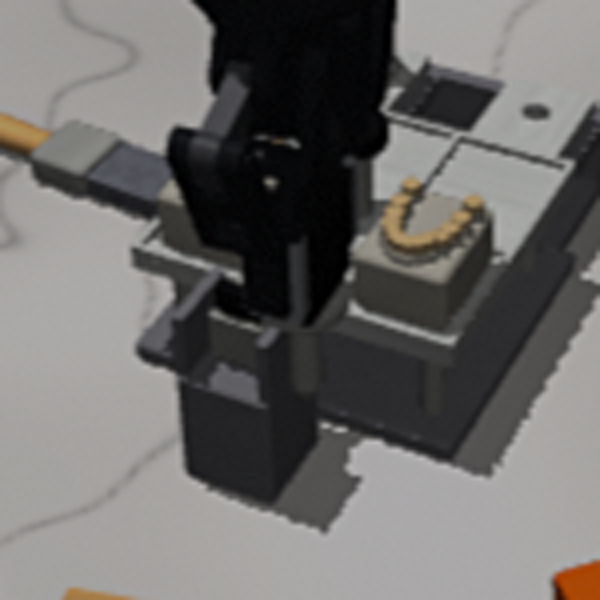

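The width of 35.5 mm means the button is held in. The shank is straight, with no balls showing. Inserting into the smaller hole.

```bash
python3 - <<'E'
from h import *
x,y=.4853,-.0308
ctrl.movep([x,y,.24-D],quat(84.45)); ctrl.movel([x,y,.132-D],max_speed=.1); show()
insert(x,y,.132,.0785,8); show()
p,d=vision.grab_frame("side"); c=proj("side",[x,y,.1]).astype(int)
cv2.imwrite("pics/c16.png",cv2.resize(p[c[1]-75:c[1]+75,c[0]-75:c[0]+75],None,fx=4,fy=4,interpolation=cv2.INTER_CUBIC))
E
```

```text
t 57.9 [ 0.4857 -0.0306  0.1025] F [ 0.6 -0.8 -1.7] w 0.0353
0.129 [-0.8, 0.7, -1.8]; 0.126 [0.0, -1.3, -2.0]; 0.123 [-0.6, 0.1, -1.1]; 0.12 [0.5, -0.7, -0.9]; 0.117 [-0.5, -0.2, -0.8]; 0.114 [0.6, -0.2, -1.5]; 0.111 [-0.0, 0.9, -1.0]; 0.108 [0.3, 0.1, -1.7]; 0.105 [-0.8, 0.8, -1.1]; 0.102 [1.2, -0.1, -0.9]; 0.099 [-1.2, 0.9, -0.6]; 0.096 [0.4, -0.6, 0.4]; 0.093 [-0.2, 0.6, -1.1]; 0.09 [0.2, -0.3, -1.8]; 0.087 [-1.2, 0.7, -2.2]; 0.084 [-0.3, -0.3, -2.4]; 0.081 [0.4, -0.1, -2.2]; 0.079 [-1.9, -1.0, 8.6]; STOP
t 62.4 [ 0.4856 -0.0307  0.049 ] F [-1.9 -1.   8.6] w 0.0354
```

View pics/c16.png

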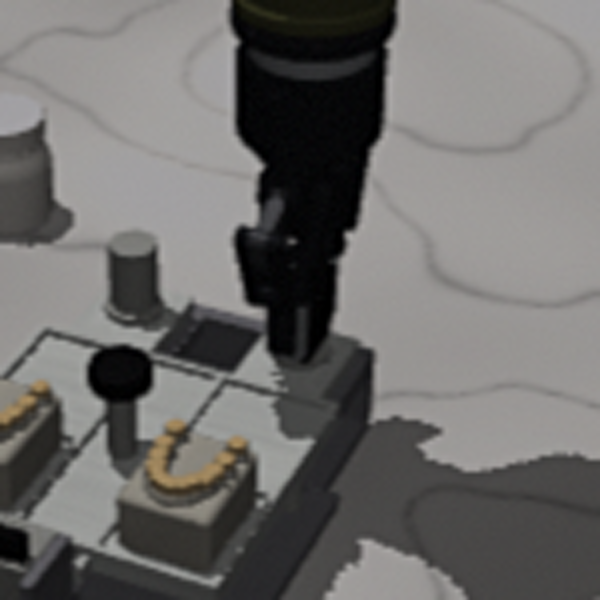

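The collar is seated (contact at the expected height). Releasing and checking everything from a clear pose.

```bash
python3 - <<'E'
from h import *
np.set_printoptions(precision=4,suppress=True)
x,y=.4853,-.0308
ctrl.ungrasp(); show(); ctrl.movel([x,y,.22-D],max_speed=.12)
ctrl.movep([.25,-.50,.3],quat(-16)); show()
F={}
for n in("top","side"):
    p,d=vision.grab_frame(n); F[n]=p; W=cloud(n,d).reshape(-1,3)
    def med(c,r,zmin):
        m=(np.hypot(W[:,0]-c[0],W[:,1]-c[1])<r)&(W[:,2]>zmin); return np.median(W[m],0) if m.any() else None
    print(n,"dowel",med((.585,-.0405),.011,.09),"pin",med((x,y),.010,.09),"knob",med(KNOB,.012,.11),"floor",med(cp(.054,-.04),.02,.03))
    for sx in(.054,-.054):
        c=cp(sx,.04); v=(W[:,:2]-c); lx=v@EX; ly=v@EY
        m=(abs(lx)<.036)&(abs(ly)<.045)&(W[:,2]>.094)&(W[:,2]<.12)
        print("  model",cv2.minAreaRect((W[m,:2]*1000).astype(np.float32)),c)
cv2.imwrite("pics/c17.png",cv2.resize(F["top"][190:310,240:400],None,fx=5,fy=5,interpolation=cv2.INTER_CUBIC))
cv2.imwrite("pics/c18.png",cv2.resize(F["side"][190:340,210:390],None,fx=4,fy=4,interpolation=cv2.INTER_CUBIC))
cv2.imwrite("pics/side19.png",F["side"])
E
```

```text
t 63.0 [ 0.4853 -0.0307  0.0485] F [ 0.1 -0.1  0.7] w 0.0856
t 66.2 [ 0.2513 -0.4989  0.2999] F [ 0.6  1.2 -0.3] w 0.0850
top dowel [ 0.5851 -0.0409  0.1156] pin [ 0.4855 -0.031   0.1154] knob [0.5457 0.0819 0.1267] floor [0.5952 0.0372 0.0705]
  model ((602.1445922851562, 115.73915100097656), (61.89656448364258, 50.468719482421875), 84.50743865966797) [0.6028 0.1169]
  model ((494.8349304199219, 126.664306640625), (62.06077194213867, 49.87997817993164), 84.596435546875) [0.4953 0.1273]
side dowel [ 0.5848 -0.0382  0.1141] pin [ 0.4854 -0.0311  0.114 ] knob [0.5456 0.0827 0.1254] floor [0.5946 0.0349 0.0693]
  model ((600.4971313476562, 117.13168334960938), (63.749420166015625, 49.290409088134766), 84.3828125) [0.6028 0.1169]
  model ((493.35205078125, 127.9203109741211), (63.33829116821289, 50.24355697631836), 83.24217987060547) [0.4953 0.1273]
```

View pics/c17.png

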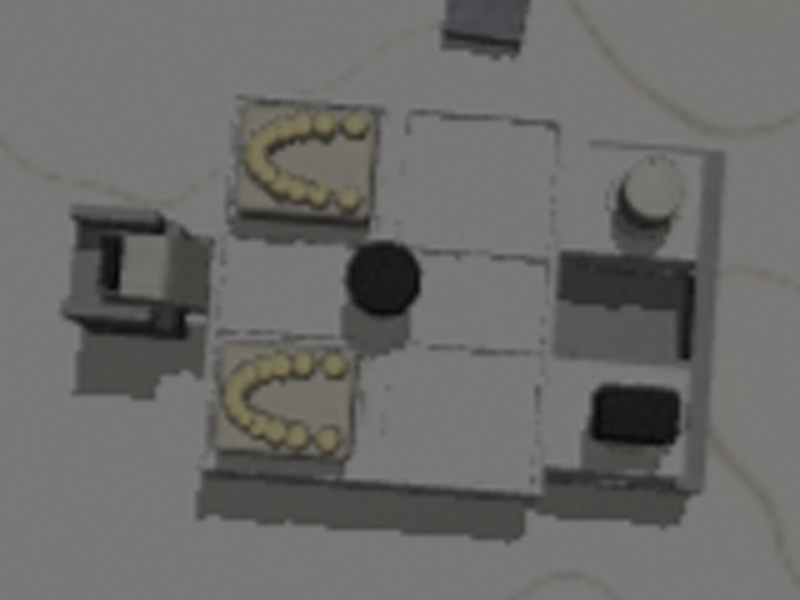

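View pics/c18.png

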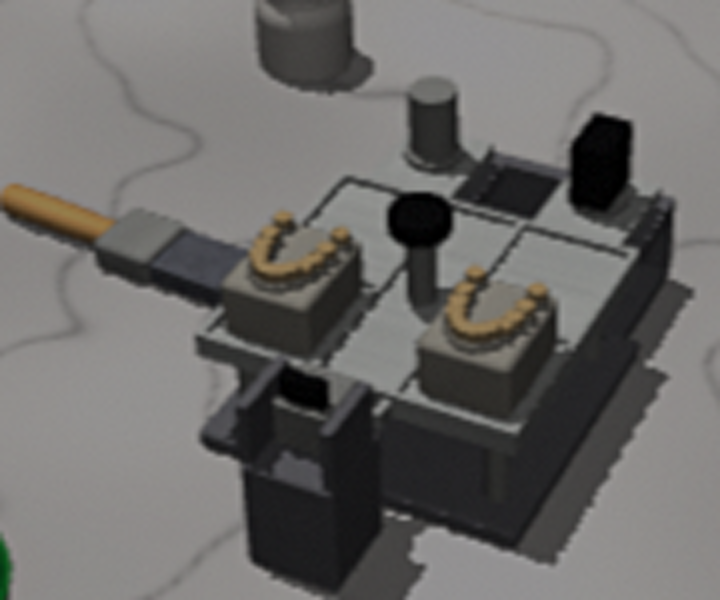

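View pics/side19.png

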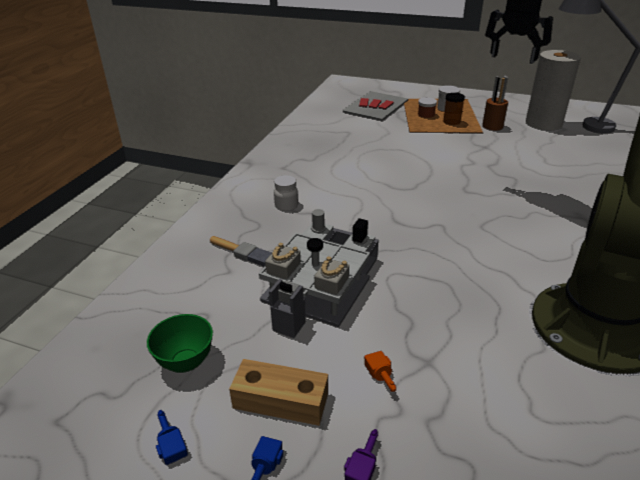

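All heights are right: pin and dowel tops at 0.115, tray floor 0.070 (caught), and both models square in their seats. The button faces away from both cameras, but nothing touches it any more. Handing in.

```bash
python3 - <<'E'
from h import *
from station import ticket
print(ticket.close_job()); show()
E
```

```text
the job is handed in; nothing more can be done
None
the job is handed in; nothing more can be done
```

I finished every step in the order asked and handed the job in at about 66 s. One thing I couldn't check is whether the ball-lock pin's button sprang out.

**Steps done**
- **Models:** only two were present. Both went into the two +y seats, one on each side of the knob.
- **Tray:** I pressed it by the knob until the catch snapped over it.
- **Dowel:** it went into the larger hole with almost no resistance, and I let go of it.
- **Ball-lock pin:** I pushed it home through the smaller hole with its button held in, then released it.

**Last checks**
- **Tray:** its floor is at about 0.070 m with nothing touching it, so the catch is holding.
- **Pins:** both tops are at about 0.115 m, so both collars sit on the lugs.
- **Models:** both stand upright, within about 2.5 mm of their seat centres and square to the tray.
- **Bowl, jar and brush:** I never touched them, and they look unmoved in the pictures.

**What went wrong or stays unconfirmed**
- **Finger offset:** the finger tips turned out to sit 30 mm above the reported tool point. Because of that I picked up the first model by its teeth instead of its block. It still landed square in its seat, and I corrected for the offset afterwards.
- **Button:** it faces away from both cameras, and I did no pull test. I take the pin to be locked because the button was in (grip width 35.5 mm) until the collar was home, and the gripper then opened fully.

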